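# Unhook the cable-box cover and switch the power strip

### The arm

A 6-joint arm with a two-finger parallel gripper is mounted at the origin on the work surface; the furniture and walls round the work are solid. World frame = base frame: x ahead of the robot, y to its left, z up, the work surface at z = 0. Lengths are in m, angles in rad, forces in N, time in s.
With the tool pointing down it reaches from about 0.35 to 1 m from the base axis. Payload 7.1 kg.
Tool frame: the origin (TCP) lies between the finger pads; the fingertips stand 22 mm ahead of it and the grasp point (between the pads) lies 3 mm ahead of it; x points along the fingers, y is the direction in which the jaws open and shut, and the axes are right-handed (so a half turn about x gives the same grasp; the last joint's range is limited). The gripper opens to 85 mm and grips with 20 to 120 N. Pads are 22 mm wide; open, the fingers measure 114 mm over their backs; the gripper's body (76 mm by 85 mm) begins 54 mm behind the grasp point. The pads swing forward as they close: fully open they stand 13 mm farther back than shut.
Start: joints at [-1.222, 0.423, 1.63, -0, 1.089, -0.019], TCP at [0.225, -0.583, 0.253] pointing down, gripper open.
Joint ranges: [-3, 3], [-0.9, 2.11], [0.09, 2.58], [-1.31, 4.45], [0.11, 2.69], [-2.54, 2.54]. Speed limits (rad/s): [2.39, 2.39, 3.01, 3.14, 3.14, 3.14].

### API

Orientations are given as a rotation vector (axis times angle).
In Python, from rig import manip gives the robot as it stands. The module is installed in compiled form; this text tells all that it offers. Calls block until the motion is done:
- manip.move_to(position, orientation): joint-space move of the TCP to a pose.
- manip.servo_line(position, orientation=None, rate=0.15): straight line of the TCP; orientation=None keeps the orientation; rate is the mean speed in m/s.
- manip.set_joints(angles): joint-space move.
- manip.command_gripper(opening, f_grip=None): finger opening in m; f_grip is the grip in N (None keeps the last); returns when the fingers have stopped.
- manip.hold(seconds).
- manip.solve_ik(position, orientation): joint angles nearest the present ones, or None.
- manip.camera(name): name is "side" or "top"; returns a dict with "image" (400x640x3 uint8, red, green, blue), "fx", "fy", "cx", "cy" (pixels), "k1" (the pictures are not rectified: a ray, as slopes to the right and down, at radius r is drawn at 1 + k1 r^2 times it, then the intrinsics apply), "cam_to_world" (4x4, takes a point from camera to world coordinates). Camera axes: x right, y down, z forward; pixel columns grow to the right and rows downward; lengths in m; the calibration is good to about 2 mm. A picture is of the moment at which its call begins. There is no depth.
A pose or a line that the arm cannot do raises manip.IKError and nothing moves.
- manip.sign_off(): hands the job in, once; it reports no verdict.
Readings, each from a call of its own:
- manip.get_time(): time.
- manip.get_joint_positions(): joint angles.
- manip.get_joint_vel(): joint speeds.
- manip.get_tau(): joint torques, N m.
- manip.get_position(): TCP position.
- manip.get_ee_rot(): TCP orientation.
- manip.get_contact_force(): force on the tool from outside, world axes, zero at the start.
- manip.get_torque(): the same for the moment, N m.
- manip.get_width(): finger opening in m.
Only numpy, scipy, OpenCV 4.12 (cv2) and the standard library are available. Lean on these libraries where they do the work, as an engineer would, in place of code of your own. Each camera call takes 0.05 s, during which the arm holds its last target.

### The job

Take the sloping cover off the wooden cable box: it hangs by a hooked lip on the rail at the back, so swing its lower end up until it is level, the lip still resting on the rail, and only then lift the lip off, gently, without forcing it. Set the cover down level, not dropped, grip bar up, squarely in the middle of the cork mat and let go; then press the power strip's switch button in the open box once, fully down. Leave the other things on the desk where they are.

Things in the scene. Friction and masses are not known exactly. Their poses are not given: they have to be found in the camera images.
- cable_box: Fixed dark wooden box, open on top, 144 mm deep (x) x 132 wide (y), 105 high at the back; side walls slope 35 degrees down to the 37 mm high front wall at its -x side, which faces the robot's left (+y), turned up to 25 degrees away from the robot. Origin: centre of its underside; x points from low front to high back, z up. A power strip lies inside.
- rail_mid (a point): Mid-point of the axis of the box's brass rail (8 mm thick, along the box's y), at (33, 0, 105) mm in the box frame, same axes. A fixed hood behind it (front edge 20.5 mm behind the rail axis, top level with the axis, 6 thick) stops the heel of the cover's lip until the cover is swung nearly level (within 12 degrees), its origin still on the rail; then the lip lifts straight up with 3 mm spare.
- cover: Loose wooden cover, 0.2 to 0.4 kg, hung on the rail. Origin: the rail axis when hung, so it swings about its origin. x: along the plate from low end to lip (back and up at 35 degrees when hung); z: normal to the plate, on the grip-bar side. Plate x -135 to 9.5, y +-64, z 4 to 12 mm. Feet (cheeks and lip) reach z -28; on them it stands level.
- heel (a point): Rear edge of the cover's lip, at (17, 0, -28) mm in its frame. The lip goes down from the plate's high end (x 4.5 to 9.5, y +-56, to z -28 mm) and ends in a heel reaching back to x 17 (z -28 to -23). Two cheeks under the plate: y +-49, 6 mm thick, x -104 to -15, down to z -28.
- grip_bar (a point): Centre of the cover's upright grip bar: 12 mm thick along the cover's x, 52 mm along y, 34 mm high along z (its top is 17 mm above this point, the plate 16 mm below); at (-65, 0, 28) mm in the cover's frame. Axes as the cover's. While the cover hangs the bar leans 35 degrees, top towards the box's low front, the robot's left.
- cover_mid (a point): Point on the cover at (-50, 0, -28) mm in its frame, in the plane of its feet: at the mat's surface when the cover stands there.
- mat_top (a point): Centre of the top face of the fixed cork mat, 160 mm (its x) x 140 (y) x 4. Set the cover with cover_mid over this point and its sides parallel to the mat's, either way round.
- switch (a joint): Round push button on the power strip, radius 10 mm: 0 = out, 0.006 m = fully down (5 N), springs back by itself.
- switch_top (a point): Centre of the button's top face, on the box's mid-line 22 mm in front of its origin; pressed straight down.
- card_holder: Brass card stand, 46x100x60 mm, a bystander; origin under its centre.
- stone_finial: Stone ornament on a black block, 90x89x178 mm, a bystander; origin under its centre.
- usb_stick: Memory stick, 18x50x8 mm, a bystander; origin under its centre.
- eraser: Eraser, 21x45x12 mm, a bystander; origin under its centre.

How it is judged:
On the way, in this order (a step that is already met when the one before it is completed fails the run):
1. the cover is swung up to near level while its lip still hangs on the rail (angle between cover's own z axis and vertical below 0.21 rad and distance between cover and rail_mid below 0.009 m), for 0.1 s.
2. the cover is off the rail, raised clear of the box (distance between cover and rail_mid above 0.045 m and contact force between cover and cable_box below 0.1 N), for 0.1 s.
3. the cover stands level on the cork mat, let go (horizontal distance between cover_mid and mat_top below 0.02 m and z of cover_mid in the frame of mat_top below 0.005 m and angle between cover's own z axis and vertical below 0.07 rad and angle between the x axis of cover and the x axis of mat_top, either way round below 0.26 rad and contact force between the fingers and cover below 0.1 N), for 0.2 s.
4. the switch is pressed fully down (value of joint switch above 0.005 m).
At the end, for the whole second after the job is handed in: The cover stands level (within 4 degrees) and still on the cork mat, grip bar up, its middle within 20 mm of the mat's middle and its sides within 15 degrees of the mat's; the switch has been pressed and has sprung back out (horizontal distance between cover_mid and mat_top below 0.02 m and z of cover_mid in the frame of mat_top below 0.005 m and angle between cover's own z axis and vertical below 0.07 rad and angle between the x axis of cover and the x axis of mat_top, either way round below 0.26 rad and linear speed of cover below 0.02 m/s and value of joint switch below 0.002 m); the robot touches nothing.
It fails at once if the cover is forced: it presses on the box with more than 40 N (contact force between cover and cable_box above 40 N).
It fails at once if the cover is dropped: it moves faster than 0.4 m/s with no finger on it (linear speed of cover above 0.4 m/s and contact force between the fingers and cover below 0.1 N).
It fails at once if a bystander is moved by more than 20 mm (distance of any of card_holder, stone_finial, usb_stick, eraser from where it was at the start of the episode above 0.02 m).
It also fails if it takes over 61 s, if anything falls off the work surface, if the arm or the gripper's body presses on something with over 40 N, if the wrist force passes 120 N, or if a joint passes its speed limit or range.

## Working session

There is one attempt and no reset: what is moved stays moved. The work goes in short steps, each a Python script; the robot and the scene stay as the last script left them, time stands still between calls to the robot, and variables do not carry over. Pictures are saved under pics/ and viewed, and the job is handed in when it is done.

```bash
mkdir -p pics; ls; python3 - <<'E'
from rig import manip
import cv2,numpy as np
np.set_printoptions(precision=4,suppress=True)
for n in("side","top"):
    c=manip.camera(n); cv2.imwrite(f"pics/{n}0.png",c["image"][:,:,::-1])
    print(n,c["fx"],c["fy"],c["cx"],c["cy"],c["k1"]);print(c["cam_to_world"])
print(manip.get_time(),manip.get_position(),manip.get_ee_rot(),manip.get_width())
E
```

```text
pics
side 385.13527563188217 385.13527563188217 317.90383657189295 202.20446030288022 0.018538934637542012
[[-0.9219 -0.167   0.3496  0.2566]
 [-0.3874  0.3793 -0.8403  0.6295]
 [ 0.0077 -0.9101 -0.4144  0.4401]
 [ 0.      0.      0.      1.    ]]
top 471.0122034520246 471.0122034520246 320.58805520972913 201.49093275586765 0.01284587800429782
[[ 0.0045 -0.9938  0.111   0.4632]
 [-0.9997 -0.007  -0.022  -0.0867]
 [ 0.0226 -0.1109 -0.9936  0.9206]
 [ 0.      0.      0.      1.    ]]
0.1 [ 0.2246 -0.5828  0.2526] [ 2.021   0.3774 -2.0215] 0.08510145492624242
```

View pics/side0.png

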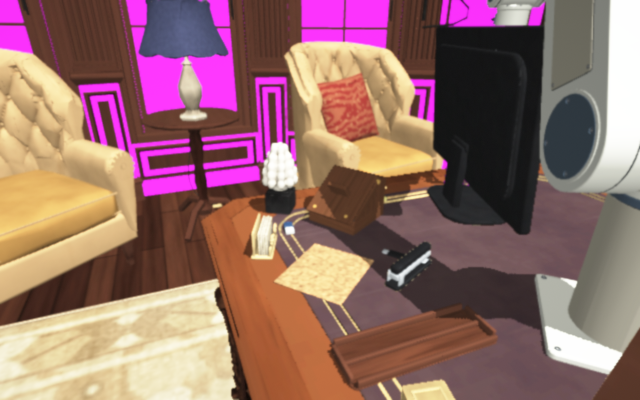

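View pics/top0.png

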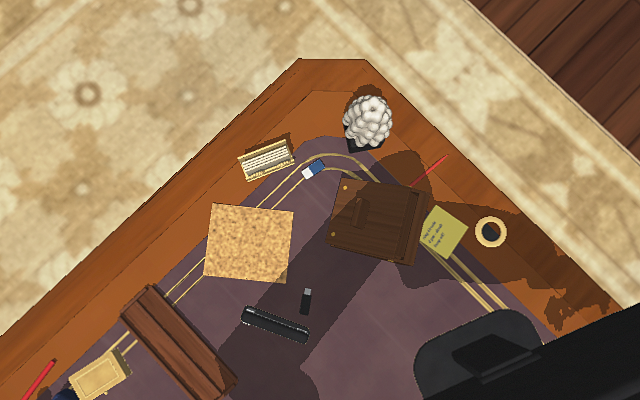

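The top view shows the box at about (380,222), with its bar at about (360,210) and low front to the left. The mat is at about (249,243) and the monitor at about (480,350). I'll zoom in next.

```bash
python3 - <<'E'
import cv2
a=cv2.imread("pics/top0.png")[160:290,310:470]; cv2.imwrite("pics/top0z.png",cv2.resize(a,None,fx=4.6,fy=4.6,interpolation=cv2.INTER_CUBIC))
a=cv2.imread("pics/side0.png")[150:250,290:400]; cv2.imwrite("pics/side0z.png",cv2.resize(a,None,fx=6,fy=6,interpolation=cv2.INTER_CUBIC))
E
```

```text
(no output)
```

View pics/top0z.png

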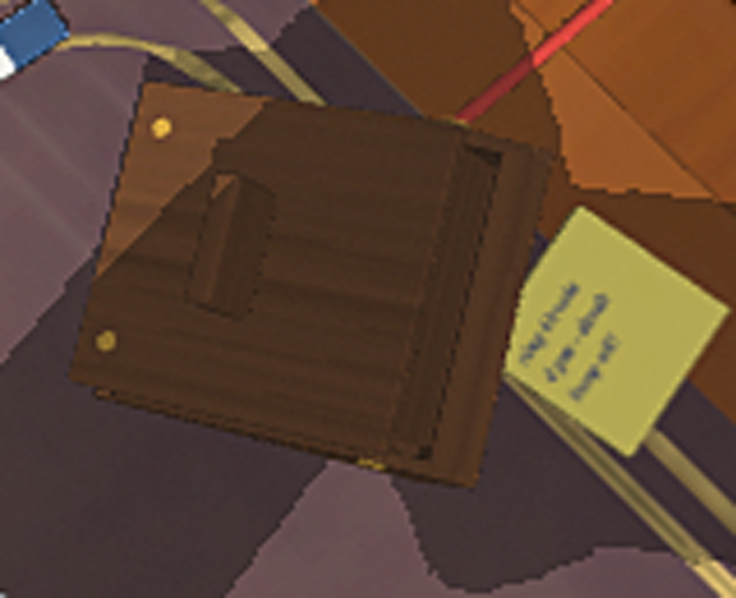

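View pics/side0z.png

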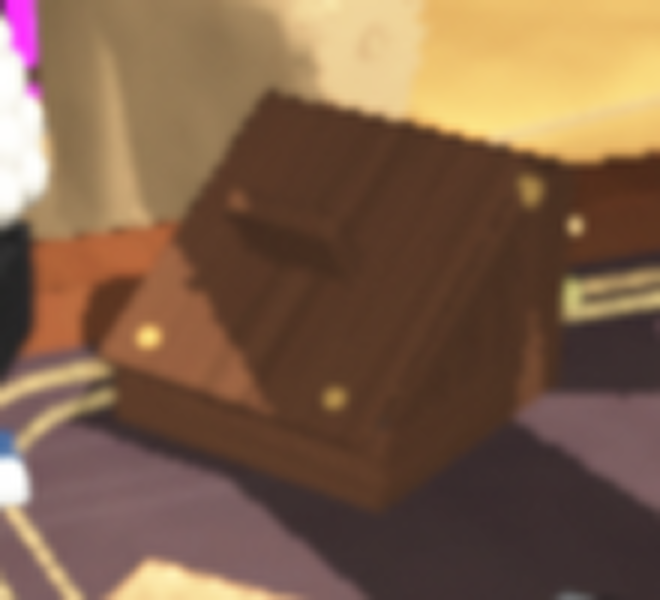

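```bash
cat > h.py <<'E'
import numpy as np,cv2
from scipy.spatial.transform import Rotation as R
np.set_printoptions(precision=4,suppress=True)
CAM={"side":(385.13527563188217,317.90383657189295,202.20446030288022,0.018538934637542012,np.array([[-0.9219,-0.167,0.3496,0.2566],[-0.3874,0.3793,-0.8403,0.6295],[0.0077,-0.9101,-0.4144,0.4401]])),
"top":(471.0122034520246,320.58805520972913,201.49093275586765,0.01284587800429782,np.array([[0.0045,-0.9938,0.111,0.4632],[-0.9997,-0.007,-0.022,-0.0867],[0.0226,-0.1109,-0.9936,0.9206]]))}
def ray(n,uv):
    f,cx,cy,k,T=CAM[n]
    p=cv2.undistortPoints(np.array([[uv]],float),np.array([[f,0,cx],[0,f,cy],[0,0,1]]),np.array([k,0,0,0.]))[0,0]
    return T[:,3],T[:,:3]@np.array([p[0],p[1],1])
def onz(n,uv,z):
    o,d=ray(n,uv); return o+d*(z-o[2])/d[2]
def tri(a,b):
    (o1,d1),(o2,d2)=ray("top",a),ray("side",b)
    s=np.linalg.lstsq(np.c_[d1,-d2],o2-o1,rcond=None)[0]
    p,q=o1+d1*s[0],o2+d2*s[1]; return (p+q)/2,np.linalg.norm(p-q)
def proj(n,P):
    f,cx,cy,k,T=CAM[n]; q=T[:,:3].T@(np.asarray(P)-T[:,3])
    s=q[:2]/q[2]; s=s*(1+k*(s@s)); return f*s+[cx,cy]
E
python3 - <<'E'
from h import *
Z=lambda p:((p[0]+.5)/4.6-.5+310,(p[1]+.5)/4.6-.5+160)
S=lambda p:((p[0]+.5)/6-.5+290,(p[1]+.5)/6-.5+150)
A=onz("top",Z((143,83)),.0374);B=onz("top",Z((70,380)),.0374)
print("low",A,B,np.linalg.norm(A-B)," tri",tri(Z((143,83)),S((103,358))))
r1=onz("top",Z((462,122)),.105);r2=onz("top",Z((372,463)),.105);print("rail",r1,r2,np.linalg.norm(r1-r2),(r1+r2)/2)
h1=onz("top",Z((548,150)),.105);h2=onz("top",Z((475,487)),.105);print("hood",h1,h2,np.linalg.norm(h1-h2))
for a,b in((A,B),(r1,r2),(h1,h2)):
    d=a-b; print("yaw of box x", np.degrees(np.arctan2(-d[0],d[1]))+180, d[:2])
# box x axis: from low mid to rail mid
d=(r1+r2-A-B)/2; print(d, "expect .1175",np.hypot(*d[:2]),np.degrees(np.arctan2(d[1],d[0])))
d=(h1+h2-A-B)/2; print(d, "expect .1565?",np.hypot(*d[:2]),np.degrees(np.arctan2(d[1],d[0])))
img=cv2.imread("pics/top0.png");hsv=cv2.cvtColor(img,cv2.COLOR_BGR2HSV)
m=cv2.inRange(hsv,(10,60,150),(25,180,255));m[:, :195]=0;m[:,305:]=0;m[:195]=0;m[295:]=0
m=cv2.morphologyEx(m,cv2.MORPH_CLOSE,np.ones((5,5)));m=cv2.morphologyEx(m,cv2.MORPH_OPEN,np.ones((5,5)))
c=max(cv2.findContours(m,0,1)[0],key=cv2.contourArea);q=cv2.approxPolyDP(cv2.convexHull(c),6,True)[:,0];print("mat px",q.tolist())
W=np.array([onz("top",p,.004) for p in q]);print(W,W.mean(0));print(np.linalg.norm(W-np.roll(W,-1,0),axis=1))
cv2.imwrite("pics/matmask.png",m)
E
```

```text
low [ 0.6077 -0.1443  0.0374] [ 0.4853 -0.1145  0.0374] 0.12594084300261232  tri (array([ 0.6081, -0.1445,  0.0341]), np.float64(0.0002475512027131785))
rail [ 0.5826 -0.2617  0.105 ] [ 0.4532 -0.2257  0.105 ] 0.13424961139086794 [ 0.5179 -0.2437  0.105 ]
hood [ 0.572  -0.2945  0.105 ] [ 0.4445 -0.2643  0.105 ] 0.13104657543076326
yaw of box x 76.34594283777022 [ 0.1224 -0.0297]
yaw of box x 74.43374059821777 [ 0.1293 -0.036 ]
yaw of box x 76.6831008916342 [ 0.1275 -0.0302]
[-0.0286 -0.1143  0.0676] expect .1175 0.11786428088404854 -104.05131625823608
[-0.0383 -0.15    0.0676] expect .1565? 0.15479915008584436 -104.30635950078452
mat px [[212, 204], [292, 212], [284, 282], [203, 275]]
[[ 0.5592  0.1043  0.004 ]
 [ 0.5446 -0.0513  0.004 ]
 [ 0.4098 -0.0375  0.004 ]
 [ 0.4226  0.1173  0.004 ]] [0.484  0.0332 0.004 ]
[0.1563 0.1355 0.1553 0.1372]
```

```bash
python3 - <<'E'
import cv2
a=cv2.imread("pics/top0.png")[240:400,400:640]; cv2.imwrite("pics/top0m.png",cv2.convertScaleAbs(cv2.resize(a,None,fx=3.3,fy=3.3,interpolation=cv2.INTER_CUBIC),alpha=2.5,beta=20))
a=cv2.imread("pics/side0.png")[0:250,380:640]; cv2.imwrite("pics/side0m.png",cv2.convertScaleAbs(cv2.resize(a,None,fx=2.4,fy=2.4,interpolation=cv2.INTER_CUBIC),alpha=1.6,beta=20))
E
```

```text
(no output)
```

View pics/top0m.png

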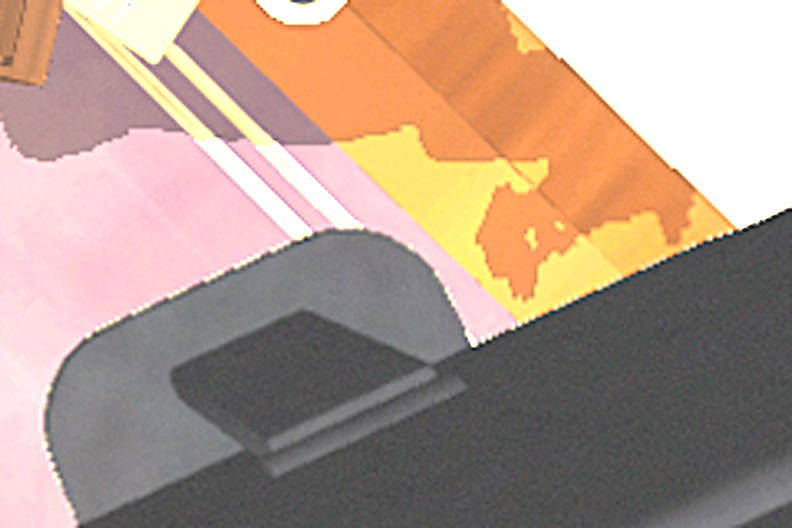

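View pics/side0m.png

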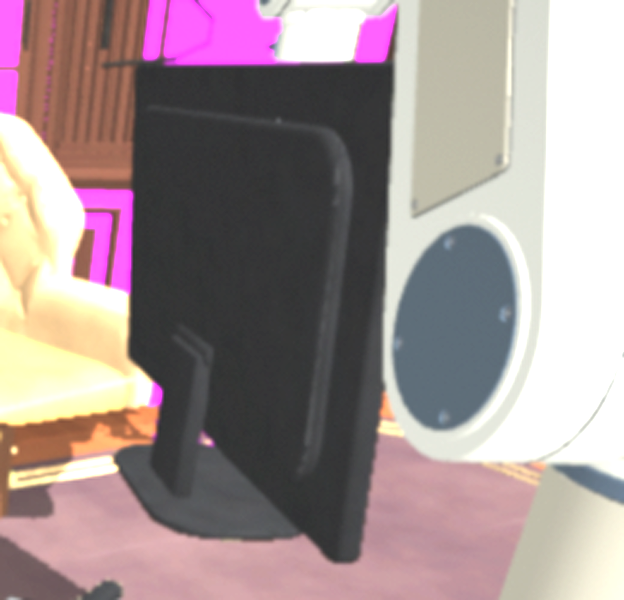

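```bash
python3 - <<'E'
from h import *
M=lambda p:((p[0]+.5)/3.3-.5+400,(p[1]+.5)/3.3-.5+240)
ps=np.radians(-103.9);xb=np.array([np.cos(ps),np.sin(ps),0]);yb=np.array([-xb[1],xb[0],0]);zb=np.array([0,0,1.])
O=np.array([.526,-.211,0]);rail=O+.033*xb+.105*zb
c,s=np.cos(np.radians(35)),np.sin(np.radians(35))
cx=c*xb+s*zb; cz=-s*xb+c*zb
def C(x,y,z): return rail+(x*cx+y*yb+z*cz)/1e3
z=lambda q:((q[0]-310+.5)*4.6-.5,(q[1]-160+.5)*4.6-.5)
zs=lambda q:((q[0]-290+.5)*6-.5,(q[1]-150+.5)*6-.5)
for n,p in [("bar+x+y",(-59,26,45)),("bar-x+y",(-71,26,45)),("bar-x-y",(-71,-26,45)),("bar+x-y",(-59,-26,45)),("low+",(-135,64,12)),("low-",(-135,-64,12)),("hi+",(9.5,64,12)),("hi-",(9.5,-64,12))]:
    P=C(*p);print(n,P,np.round(z(proj("top",P))),np.round(zs(proj("side",P))))
E
```

```text
bar+x+y [ 0.5611 -0.1773  0.108 ] [242. 175.] [243. 179.]
bar-x+y [ 0.5635 -0.1678  0.1011] [215. 171.] [229. 202.]
bar-x-y [ 0.513  -0.1553  0.1011] [183. 303.] [339. 233.]
bar+x-y [ 0.5106 -0.1648  0.108 ] [210. 308.] [353. 208.]
low+ [ 0.6084 -0.1444  0.0374] [143.  81.] [102. 351.]
low- [ 0.4842 -0.1136  0.0374] [ 68. 383.] [369. 439.]
hi+ [ 0.58   -0.2593  0.1203] [464. 123.] [272.  83.]
hi- [ 0.4557 -0.2285  0.1203] [387. 457.] [536. 146.]
```

```bash
python3 - <<'E'
from h import *
for zz in (.03,.06,.1):
    a,b=onz("top",(424,399),zz),onz("top",(639,303),zz)
    n=np.cross(b-a,[0,0,1]);n/=np.linalg.norm(n)
    print(zz,a,b,n)
    for nm,uv in dict(br=(524,233),tr=(544,27),tl=(437,27),bl=(434,148)).items():
        o,d=ray("side",uv); print("  ",nm,o+d*(n@(a-o))/(n@d))
from rig import manip
print(manip.get_joint_positions())
# ik for candidate poses
ps=np.radians(-103.9);xb=np.array([np.cos(ps),np.sin(ps),0]);yb=np.array([-xb[1],xb[0],0]);zb=np.array([0,0,1.])
O=np.array([.526,-.211,0]);rail=O+.033*xb+.105*zb
def pose(th,h=39,flip=1):
    c,s=np.cos(th),np.sin(th);cx=c*xb+s*zb;cz=-s*xb+c*zb
    p=rail+(-65*cx+h*cz)/1e3
    X=-cz;Y=flip*cx;Zt=np.cross(X,Y);return p,R.from_matrix(np.c_[X,Y,Zt]).as_rotvec()
for f in(1,-1):
  for t,h in((35,140),(35,39),(0,39),(0,139)):
    p,r=pose(np.radians(t),h,f); print(f,t,h,p,manip.solve_ik(p,r))
E
```

```text
0.03 [ 0.202  -0.2965  0.03  ] [ 0.3754 -0.7044  0.03  ] [-0.9203 -0.3912  0.    ]
   br [ 0.1386 -0.1473  0.0712]
   tr [ 0.1784 -0.241   0.4401]
   tl [ 0.4438 -0.8652  0.4397]
   bl [ 0.3852 -0.7273  0.0583]
0.06 [ 0.2108 -0.2894  0.06  ] [ 0.3784 -0.6835  0.06  ] [-0.9203 -0.3912  0.    ]
   br [ 0.1417 -0.1269  0.0809]
   tr [ 0.1805 -0.2181  0.4401]
   tl [ 0.4389 -0.8258  0.4397]
   bl [ 0.3818 -0.6916  0.0683]
0.1 [ 0.2225 -0.28    0.1   ] [ 0.3823 -0.6558  0.1   ] [-0.9203 -0.3912  0.    ]
   br [ 0.1458 -0.0996  0.0938]
   tr [ 0.1832 -0.1875  0.4401]
   tl [ 0.4323 -0.7734  0.4397]
   bl [ 0.3773 -0.644   0.0817]
[-1.222   0.4238  1.6306  0.      1.0886 -0.019 ]
1 35 140 [ 0.5502 -0.1134  0.1824] [ 0.051   0.534   1.7832 -0.6555  1.1214  2.2467]
1 35 39 [ 0.5362 -0.1696  0.0997] [-0.0456  0.6512  1.8366 -0.7638  0.9497  2.3183]
1 0 39 [ 0.5337 -0.1799  0.144 ] [-0.3463  0.4838  1.8391  0.      0.8187  1.4671]
1 0 139 [ 0.5337 -0.1799  0.244 ] [-0.3463  0.3444  1.7762  0.      1.021   1.4671]
-1 35 140 [ 0.5502 -0.1134  0.1824] [ 0.051   0.534   1.7832 -0.6555  1.1214 -0.8949]
-1 35 39 [ 0.5362 -0.1696  0.0997] [-0.0456  0.6512  1.8366 -0.7638  0.9497 -0.8233]
-1 0 39 [ 0.5337 -0.1799  0.144 ] [-0.3463  0.4838  1.8391 -0.      0.8187 -1.6745]
-1 0 139 [ 0.5337 -0.1799  0.244 ] [-0.3463  0.3444  1.7762 -0.      1.021  -1.6745]
```

```bash
python3 - <<'E'
from h import *
print("finial",onz("top",(365,150),0.0),onz("top",(367,121),.12),onz("top",(367,145),.05))
print("card",onz("top",(267,160),.03)); print("mat side check",[proj("side",p) for p in ([.5592,.1043,.004],[.5446,-.0513,.004],[.4098,-.0375,.004],[.4226,.1173,.004])])
from rig import manip
p=manip.get_position();r=manip.get_ee_rot()
manip.move_to([p[0],p[1],.58],r)
print(manip.get_joint_positions(),manip.get_time())
j=manip.get_joint_positions()
manip.set_joints([-.1,j[1],j[2],0,j[4],-.85])
print(manip.get_position(),manip.get_time(),manip.get_contact_force())
c=manip.camera("side"); cv2.imwrite("pics/side1.png",c["image"][:,:,::-1])
E
```

```text
finial [ 0.67   -0.1952  0.    ] [ 0.6947 -0.1849  0.12  ] [ 0.6685 -0.1932  0.05  ]
card [ 0.642  -0.0033  0.03  ]
mat side check [array([276.1329, 280.1463]), array([315.5915, 243.0835]), array([373.0956, 259.5856]), array([342.1285, 303.001 ])]
[-1.222   0.2412  1.1757 -0.      1.7291 -0.019 ] 1.3417
[ 0.6223 -0.0514  0.578 ] 3.7083 [-0.2097  1.4065  1.0146]
```

View pics/side1.png

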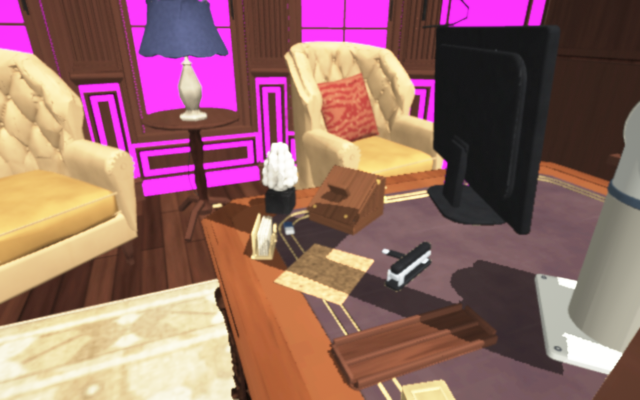

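The arm has cleared the monitor, and the scene is undisturbed. In this side view the mat corners at about (276,281), (373,261) and (341,303) agree with the projections from the top view. Next I approach the bar.

```bash
cat >> h.py <<'E'
ps=np.radians(-103.9);xb=np.array([np.cos(ps),np.sin(ps),0]);yb=np.array([-xb[1],xb[0],0]);zb=np.array([0,0,1.])
O=np.array([.526,-.211,0]);rail=O+.033*xb+.105*zb
def pose(th,h=39,dx=0,flip=-1):
    th=np.radians(th);c,s=np.cos(th),np.sin(th);cx=c*xb+s*zb;cz=-s*xb+c*zb
    p=rail+((-65+dx)*cx+h*cz)/1e3
    X=-cz;Y=flip*cx;Zt=np.cross(X,Y);return p,R.from_matrix(np.c_[X,Y,Zt]).as_rotvec()
E
python3 - <<'E'
from h import *
from rig import manip
manip.command_gripper(.05)
manip.move_to(*pose(35,140))
p,r=pose(35,60); manip.servo_line(p,r,.12)
print(manip.get_time(),manip.get_position()-p,manip.get_contact_force(),manip.get_width())
for n in("side","top"):
    c=manip.camera(n); im=c["image"][:,:,::-1]
    im=im[140:260,280:440] if n=="side" else im[140:290,300:470]
    cv2.imwrite(f"pics/{n}2.png",cv2.resize(im,None,fx=4,fy=4,interpolation=cv2.INTER_CUBIC))
E
```

```text
6.525 [0.0005 0.0001 0.0004] [0.1749 0.1612 0.2525] 0.04999921488743803
```

View pics/side2.png

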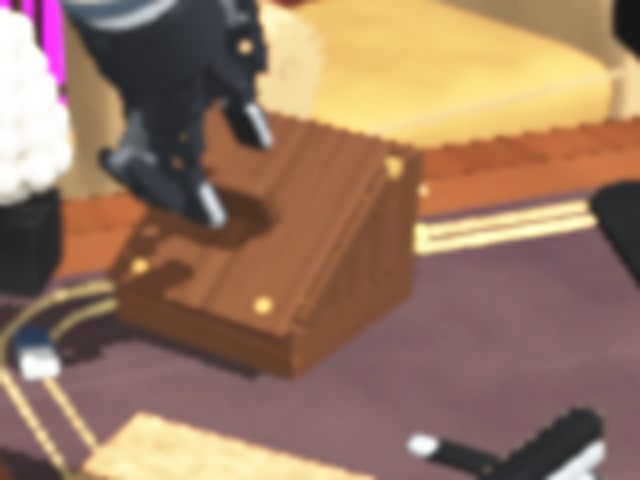

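View pics/top2.png

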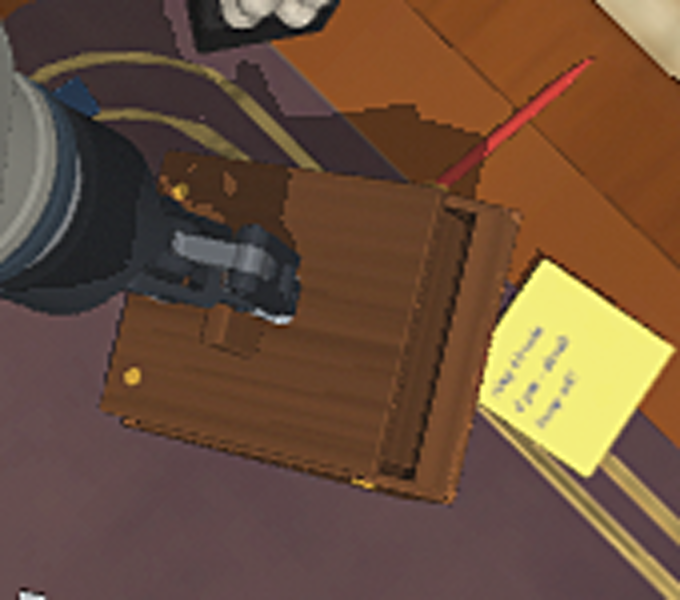

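The fingers straddle the bar: the pad tips are at about (215,215) and (262,140) in the side zoom, with the bar between them. Now I descend and grip gently.

```bash
python3 - <<'E'
from h import *
from rig import manip
p,r=pose(35,39.5); manip.servo_line(p,r,.06)
print("down",manip.get_contact_force())
manip.command_gripper(.022,25); print(manip.get_width(),manip.get_contact_force())
manip.command_gripper(0,25)
manip.hold(.3)
f=manip.get_contact_force();A=R.from_rotvec(manip.get_ee_rot()).as_matrix()
print(manip.get_width(),f,"tool",A.T@f,manip.get_torque(),(manip.get_position()-p),manip.get_time())
c=manip.camera("side"); im=c["image"][140:260,280:440,::-1]
cv2.imwrite("pics/side3.png",cv2.resize(im,None,fx=4,fy=4,interpolation=cv2.INTER_CUBIC))
E
```

```text
down [-0.3976 -0.3755 -0.1431]
0.02199643295851171 [ 0.4394  0.4789 -0.0571]
0.01133099941941568 [-0.0038  5.7973  2.6708] tool [-5.4144  3.0794 -1.3943] [ 0.538  -0.0439 -0.1774] [0.0002 0.0003 0.0001] 8.0333
```

View pics/side3.png

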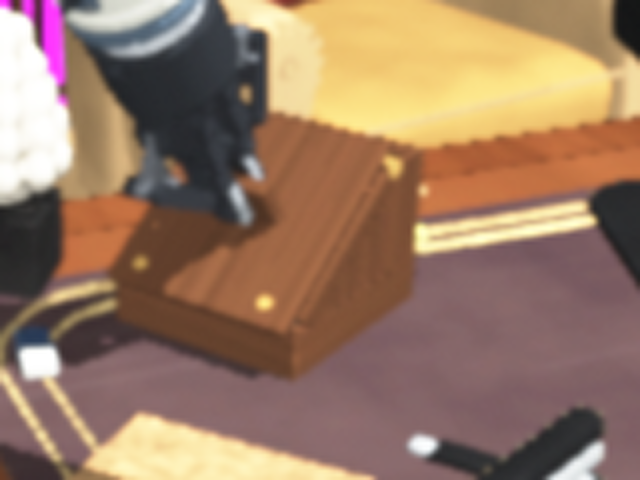

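```bash
cat > sw.py <<'E'
from h import *
from rig import manip
def swing(ths,dh,dx=0,lim=18,rate=.06):
    for t in ths:
        p,r=pose(t,39.5+dh,dx); manip.servo_line(p,r,rate)
        f=manip.get_contact_force();A=R.from_rotvec(manip.get_ee_rot()).as_matrix()
        print(t,"box xyz",np.array([f@xb,f@yb,f[2]]),"m_y",manip.get_torque()@yb,manip.get_width(),manip.get_time())
        if np.linalg.norm(f)>lim: print("STOP");break
E
python3 - <<'E'
from sw import *
manip.command_gripper(0,60); print(manip.get_width(),manip.get_contact_force())
swing([33,30,25],.8)
E
```

```text
0.010757378848807536 [0.9958 5.225  1.7345]
33 box xyz [-0.0458  1.0738 -2.6646] m_y 0.5254073272404159 0.011095188716882563 8.55
30 box xyz [-0.5851 -0.479  -2.1911] m_y 0.5953927106384042 0.01096533631960352 8.8
25 box xyz [ 0.2007  0.3703 -3.6506] m_y 0.49840663457030193 0.01089589574535679 9.0583
```

```bash
python3 - <<'E'
from sw import *
swing([20,15,10,5,1.5],.8)
manip.hold(.2)
for n in("side","top"):
    c=manip.camera(n); im=c["image"][:,:,::-1]
    im=im[120:260,270:440] if n=="side" else im[140:290,300:470]
    cv2.imwrite(f"pics/{n}4.png",cv2.resize(im,None,fx=4,fy=4,interpolation=cv2.INTER_CUBIC))
E
```

```text
20 box xyz [ 0.0721  0.5585 -3.4375] m_y 0.4316309105777091 0.010873115327148866 9.3167
15 box xyz [-0.9784  0.3904 -2.812 ] m_y 0.2449839575948195 0.011110479867585473 9.575
10 box xyz [ 0.533  -0.5069 -3.3213] m_y 0.20882745369180505 0.010640952374438913 9.8333
5 box xyz [-0.6009 -0.3713 -3.3711] m_y 0.10879366853361573 0.011195820610410247 10.0917
1.5 box xyz [-0.0342  0.7677 -3.0512] m_y 0.05566491191134724 0.011115173756290222 10.3417
```

View pics/side4.png

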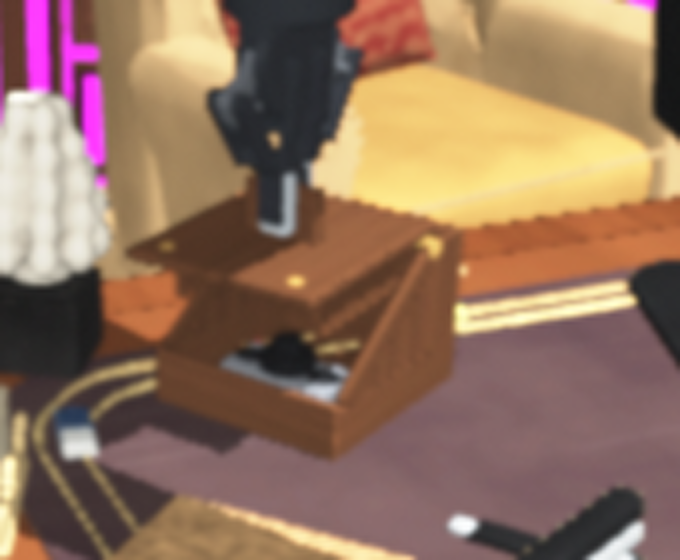

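View pics/top4.png

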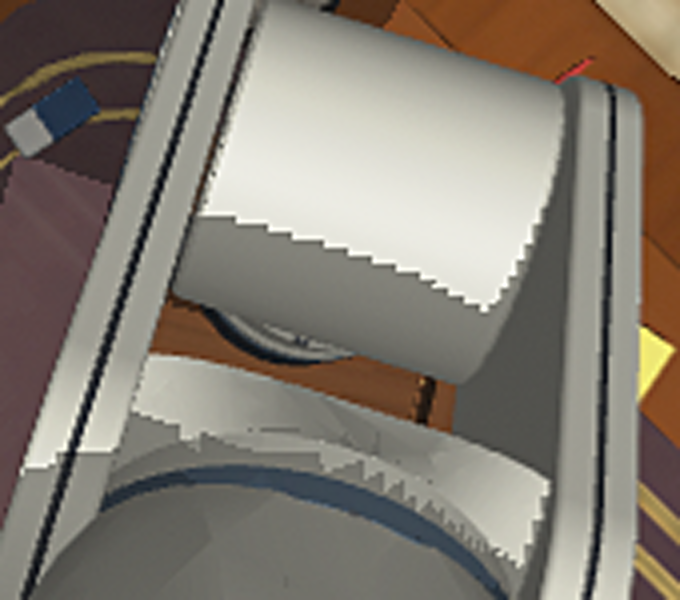

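```bash
python3 - <<'E'
from h import *
for th in(0,1.5,6):
    t=np.radians(th);c,s=np.cos(t),np.sin(t);cx=c*xb+s*zb;cz=-s*xb+c*zb
    for p in((-135,64,12),(-135,-64,12),(9.5,-64,12)):
        q=proj("side",rail+(p[0]*cx+p[1]*yb+p[2]*cz)/1e3);print(th,p,((q[0]-270+.5)*4,(q[1]-120+.5)*4))
E
```

```text
0 (-135, 64, 12) (np.float64(129.00937536356605), np.float64(240.4091398085892))
0 (-135, -64, 12) (np.float64(315.24309157000107), np.float64(293.34318981599097))
0 (9.5, -64, 12) (np.float64(444.4621565447428), np.float64(219.0773656022177))
1.5 (-135, 64, 12) (np.float64(128.77930296530008), np.float64(246.22826255107907))
1.5 (-135, -64, 12) (np.float64(314.7063960364003), np.float64(299.5684117471925))
1.5 (9.5, -64, 12) (np.float64(444.24092825754497), np.float64(218.84111556100686))
6 (-135, 64, 12) (np.float64(128.6923764491678), np.float64(263.3439129045722))
6 (-135, -64, 12) (np.float64(313.6632996483686), np.float64(317.83935325034736))
6 (9.5, -64, 12) (np.float64(443.54060379225393), np.float64(218.2276980569128))
```

```bash
python3 - <<'E'
from sw import *
swing([0],.8,.8)
def up(dz,rate=.04):
    p,r=pose(0,39.5+.8+dz,.8);manip.servo_line(p,r,rate)
    f=manip.get_contact_force();print(dz,np.array([f@xb,f@yb,f[2]]),manip.get_width(),manip.get_time());return np.linalg.norm(f)
for dz in(4,10,18,26,34):
    if up(dz)>14: print("STOP");break
else: up(110,.12)
c=manip.camera("side"); im=c["image"][80:260,240:440,::-1]
cv2.imwrite("pics/side5.png",cv2.resize(im,None,fx=3.3,fy=3.3,interpolation=cv2.INTER_CUBIC))
E
```

```text
0 box xyz [ 0.1404  1.5273 -2.243 ] m_y 0.03643188295029553 0.011162074251500276 10.8917
4 [ 0.1984  0.3391 -2.6788] 0.011067442427747813 11.1417
10 [ 0.0695  0.3948 -2.7315] 0.01096935995343659 11.4417
18 [ 0.2493 -0.2844 -2.9466] 0.011024300027619059 11.7917
26 [ 0.3637  0.2808 -3.1194] 0.010762013767352082 12.1417
34 [ 1.1882  0.5863 -3.3378] 0.011183744887879536 12.4917
110 [ 0.3846 -0.8147 -3.3185] 0.010984856638158472 13.275
```

View pics/side5.png

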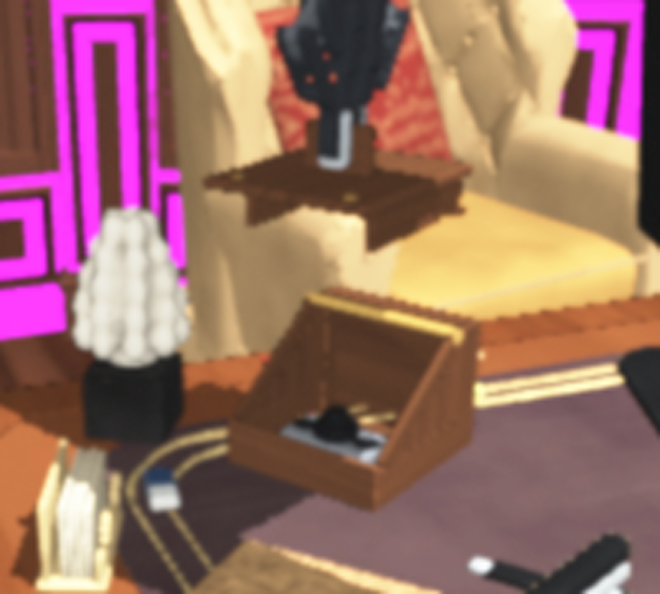

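The cover is off cleanly and level, and the open box shows the button at about (338,422) in the zoom. Next I carry it over the mat.

```bash
cat >> h.py <<'E'
MAT=np.array([.484,.0332,.004]);MY=np.radians(-95.2)
def place(h,d=(0,0)):
    ux=np.array([np.cos(MY),np.sin(MY),0]);uy=np.array([-ux[1],ux[0],0])
    p=MAT+(-.015+d[0])*ux+d[1]*uy+np.array([0,0,.028+.0395+.0008+h])
    X=-zb;Y=-ux;return p,R.from_matrix(np.c_[X,Y,np.cross(X,Y)]).as_rotvec()
E
python3 - <<'E'
from h import *
from rig import manip
p,r=place(.12); print(p,manip.solve_ik(p,r))
p0=manip.get_position(); manip.servo_line(p,r,.2)
p,r=place(.03); manip.servo_line(p,r,.12)
manip.hold(.2)
print(manip.get_time(),manip.get_position()-p,manip.get_contact_force())
for n in("side","top"):
    c=manip.camera(n); im=c["image"][:,:,::-1]; cv2.imwrite(f"pics/{n}6full.png",im)
    im=im[150:340,240:440] if n=="side" else im[180:310,180:340]
    cv2.imwrite(f"pics/{n}6.png",cv2.resize(im,None,fx=3.1 if n=="side" else 4.5,fy=3.1 if n=="side" else 4.5,interpolation=cv2.INTER_CUBIC))
E
```

```text
[0.4854 0.0481 0.1923] [ 0.0745  0.3121  1.9754 -0.      0.854  -1.4056]
15.7833 [0.0005 0.     0.0007] [ 0.3318 -1.0552 -3.7903]
```

View pics/side6.png

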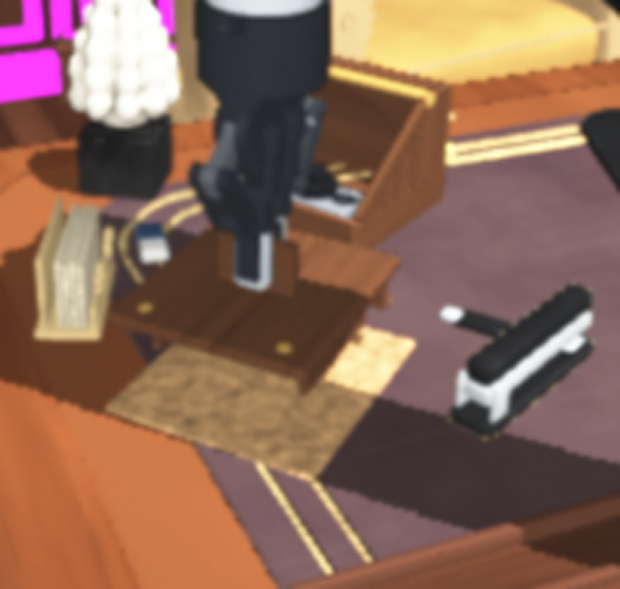

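View pics/top6.png

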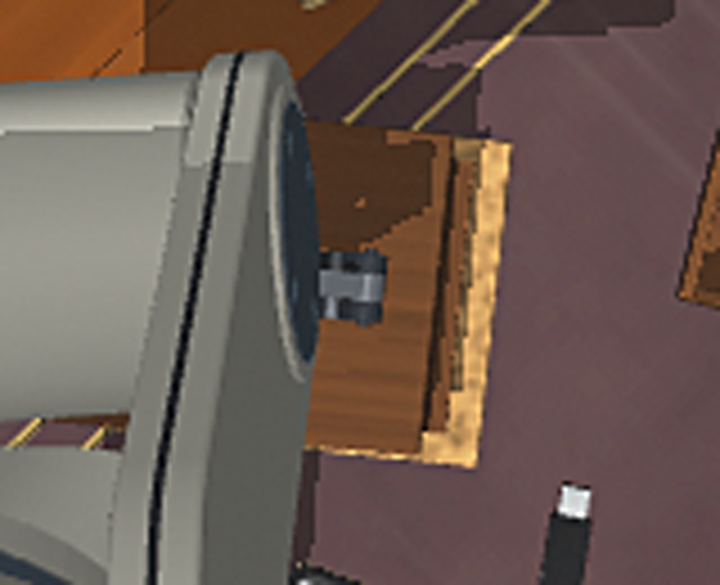

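```bash
python3 - <<'E'
from h import *
ux=np.array([np.cos(MY),np.sin(MY),0]);uy=np.array([-ux[1],ux[0],0])
for p in((9.5,64,12),(9.5,-64,12),(17,56,-23),(17,-56,-23)):
    P=MAT+((p[0]+50)*ux+p[1]*uy)/1e3+[0,0,.028+.03+p[2]/1e3]
    q=proj("top",P);print("top",p,((q[0]-180+.5)*4.5,(q[1]-180+.5)*4.5))
for p in((-135,64,12),(-135,-64,12),(-135,64,4),(-135,-64,4)):
    P=MAT+((p[0]+50)*ux+p[1]*uy)/1e3+[0,0,.028+.03+p[2]/1e3]
    q=proj("side",P);print("side",p,((q[0]-240+.5)*3.1,(q[1]-150+.5)*3.1))
E
```

```text
top (9.5, 64, 12) (np.float64(451.0687907936006), np.float64(136.04878397900035))
top (9.5, -64, 12) (np.float64(416.88495500883863), np.float64(458.47933870898555))
top (17, 56, -23) (np.float64(472.3413305890275), np.float64(164.69088975234894))
top (17, -56, -23) (np.float64(443.977440333129), np.float64(435.62515750919385))
side (-135, 64, 12) (np.float64(108.4536777553802), np.float64(313.8045900852835))
side (-135, -64, 12) (np.float64(309.0330584580889), np.float64(374.85546305315813))
side (-135, 64, 4) (np.float64(108.98419727389457), np.float64(325.6202670494046))
side (-135, -64, 4) (np.float64(308.5808664689818), np.float64(387.36662381108897))
```

The prediction matches the cover corners in the image to within about 1 px. Now I lower until contact.

```bash
python3 - <<'E'
from h import *
from rig import manip
p,r=place(.006); manip.servo_line(p,r,.06)
manip.hold(.15); f0=np.mean([ (manip.hold(.03),manip.get_contact_force()[2])[1] for _ in range(4)]);print(f0)
h=.006
while h>-.006:
    h-=.0008; p,r=place(h); manip.servo_line(p,r,.02)
    f=np.mean([(manip.hold(.02),manip.get_contact_force()[2])[1] for _ in range(3)]); print(round(h,4),f,manip.get_torque())
    if f>f0+2.5: break
print(manip.get_time())
E
```

```text
-2.774537246012133
0.0052 -2.5147886949358225 [0.0578 0.0215 0.0082]
0.0044 -3.3240023820470337 [ 0.0752 -0.033  -0.0259]
0.0036 -2.6545137308076314 [0.0122 0.0302 0.0188]
0.0028 -2.598868691366897 [0.0275 0.046  0.028 ]
0.002 -3.0016579792511315 [-0.0129 -0.0315  0.004 ]
0.0012 -3.127049693476666 [-0.0039 -0.0264 -0.0199]
0.0004 -2.999730177794976 [0.0038 0.0235 0.0259]
-0.0004 -3.48857274654366 [ 0.0604 -0.0073 -0.0043]
-0.0012 -1.548243609642249 [0.0357 0.009  0.0245]
-0.002 9.695171859521267 [0.0164 0.3705 0.0024]
19.7167
```

```bash
python3 - <<'E'
from h import *
from rig import manip
p,r=place(-.0012); manip.servo_line(p,r,.02); manip.hold(.1); print(manip.get_contact_force())
manip.command_gripper(.02); manip.command_gripper(.045); manip.hold(.3); print(manip.get_contact_force(),manip.get_width())
p,r=place(.12); manip.servo_line(p,r,.12)
print(manip.get_time(),manip.get_contact_force())
q=p+np.array([-.08,-.2,.1]);
P2=O-.022*xb; print(P2)
r2=R.from_matrix(np.c_[-zb,-xb,np.cross(-zb,-xb)]).as_rotvec()
for z in (.30,.1,.06): print(manip.solve_ik([P2[0],P2[1],z],r2), manip.solve_ik([P2[0],P2[1],z],R.from_matrix(np.c_[-zb,yb,np.cross(-zb,yb)]).as_rotvec()))
manip.move_to([.42,-.10,.35],r2)
print(manip.get_time())
for n in("side","top"):
    c=manip.camera(n); im=c["image"][:,:,::-1]; cv2.imwrite(f"pics/{n}7.png",im)
E
```

```text
[-1.9376 -0.3247  0.8058]
[-0.9761 -0.3976 -0.384 ] 0.04493036556048246
22.15 [0.1234 1.0123 0.6176]
[ 0.5313 -0.1896  0.    ]
[-0.364   0.2819  1.723  -0.      1.1367 -1.6921] [-0.364   0.2819  1.723  -0.      1.1367 -0.1214]
[-0.364   0.5551  1.8526 -0.      0.734  -1.6921] [-0.364   0.5551  1.8526 -0.      0.734  -0.1214]
[-0.364   0.6226  1.8601 -0.      0.6589 -1.6921] [-0.364   0.6226  1.8601 -0.      0.6589 -0.1214]
23.05
```

View pics/side7.png

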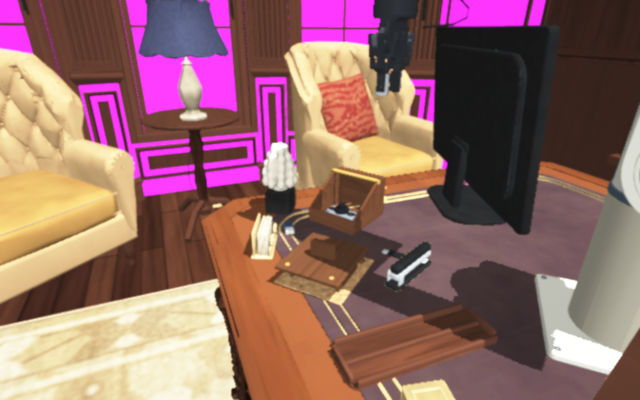

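View pics/top7.png

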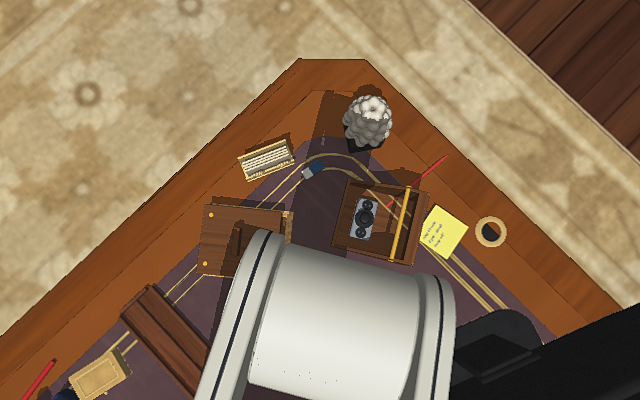

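The cover stands on the mat in both views. The button in the open box is at about (365,216) in the top view, and I'll zoom on it and on the cover.

```bash
python3 - <<'E'
import cv2,numpy as np
a=cv2.resize(cv2.imread("pics/top7.png")[170:275,325:440],None,fx=4,fy=4,interpolation=cv2.INTER_CUBIC)
b=cv2.resize(cv2.imread("pics/side7.png")[160:240,300:395],None,fx=5,fy=5,interpolation=cv2.INTER_CUBIC)
b2=cv2.resize(cv2.imread("pics/side7.png")[215:315,260:390],None,fx=5,fy=5,interpolation=cv2.INTER_CUBIC)
cv2.imwrite("pics/z7a.png",a);cv2.imwrite("pics/z7b.png",b);cv2.imwrite("pics/z7c.png",b2)
E
```

```text
(no output)
```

View pics/z7a.png

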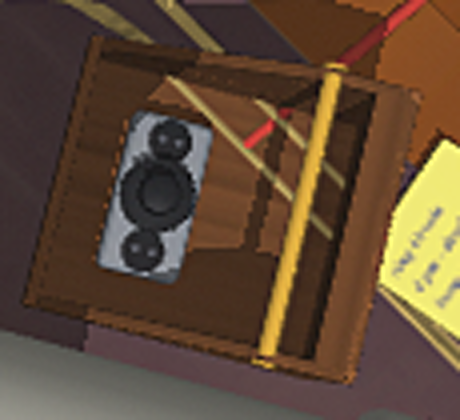

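View pics/z7b.png

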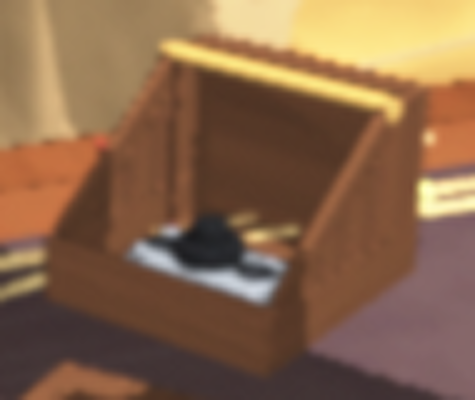

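View pics/z7c.png

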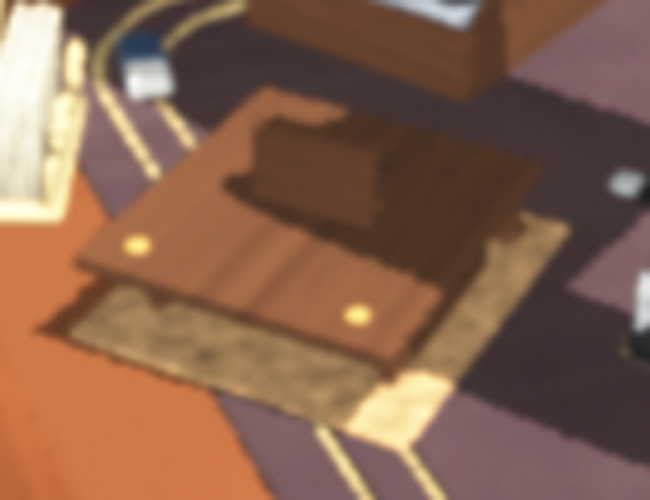

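The zooms show the cover standing on the mat, feet inside it. The button's top centre is at about (158,193) in the top zoom and (214,222) in the side zoom. I'll triangulate that against the given position.

```bash
python3 - <<'E'
from h import *
a=(325+158.5/4-.5,170+193.5/4-.5);b=(300+214.5/5-.5,160+222.5/5-.5)
print(a,b,tri(a,b),O-.022*xb)
for z in(.02,.03,.04,.05):print(z,onz("top",a,z), proj("side",onz("top",a,z)))
# rail check
r=[onz("top",(325+(u+.5)/4-.5,170+(v+.5)/4-.5),.109) for u,v in((337,67),(263,362))];print(r,np.mean(r,0),rail)
E
```

```text
(364.125, 217.875) (342.4, 204.0) (array([ 0.5311, -0.1876,  0.0443]), np.float64(0.0004278769583927351)) [ 0.5313 -0.1896  0.    ]
0.02 [ 0.5327 -0.1904  0.02  ] [341.9205 212.3281]
0.03 [ 0.532  -0.1893  0.03  ] [342.1941 208.94  ]
0.04 [ 0.5312 -0.1881  0.04  ] [342.4709 205.5135]
0.05 [ 0.5304 -0.187   0.05  ] [342.7509 202.0479]
[array([ 0.5815, -0.2588,  0.109 ]), array([ 0.4535, -0.2249,  0.109 ])] [ 0.5175 -0.2418  0.109 ] [ 0.5181 -0.243   0.105 ]
```

The triangulated button is at (0.531, -0.188, about 0.042), 2 mm from the geometric expectation. I'll press with shut fingers, guarded by force.

```bash
cat > pr.py <<'E'
from h import *
from rig import manip
B=np.array([.5312,-.1886])
r2=R.from_matrix(np.c_[-zb,-xb,np.cross(-zb,-xb)]).as_rotvec()
def F(n=3): return np.mean([(manip.hold(.02),manip.get_contact_force())[1] for _ in range(n)],0)
E
python3 - <<'E'
from pr import *
manip.command_gripper(0,30)
manip.move_to([*B,.25],r2)
manip.servo_line([*B,.085],r2,.12)
manip.hold(.2);f0=F(6);print("f0",f0,manip.get_width(),manip.get_time())
z=.074;zc=None
manip.servo_line([*B,z],r2,.05)
while z>.046:
    z-=.001; manip.servo_line([*B,z],r2,.03); f=F()-f0
    print(round(z,4),manip.get_position()[2],f,manip.get_time())
    if zc is None and f[2]>2.0: zc=z;print("contact");
    if f[2]>2: break
c=manip.camera("side");cv2.imwrite("pics/side8.png",cv2.resize(c["image"][140:250,280:410,::-1],None,fx=5,fy=5,interpolation=cv2.INTER_CUBIC))
E
```

```text
f0 [-0.082  -0.1679  0.0867] -0.00030112382589929447 26.2083
0.073 0.07308183297785466 [-0.1678  0.4821  0.0509] 26.875
0.072 0.0720174652679365 [-0.3928  0.4902 -0.2278] 27.175
0.071 0.07096292468405734 [ 0.1857 -0.5086 -0.4059] 27.475
0.07 0.06993329679623941 [ 0.0123  0.1041 -0.2577] 27.775
0.069 0.06895197800759886 [ 0.3722 -0.2381 -0.3246] 28.075
0.068 0.06811419227328241 [0.3797 0.5706 1.224 ] 28.375
0.067 0.06708651288721934 [ 0.0894 -0.53    1.6906] 28.675
0.066 0.0660637027064728 [ 0.636  -0.4818  2.2608] 28.975
contact
```

View pics/side8.png

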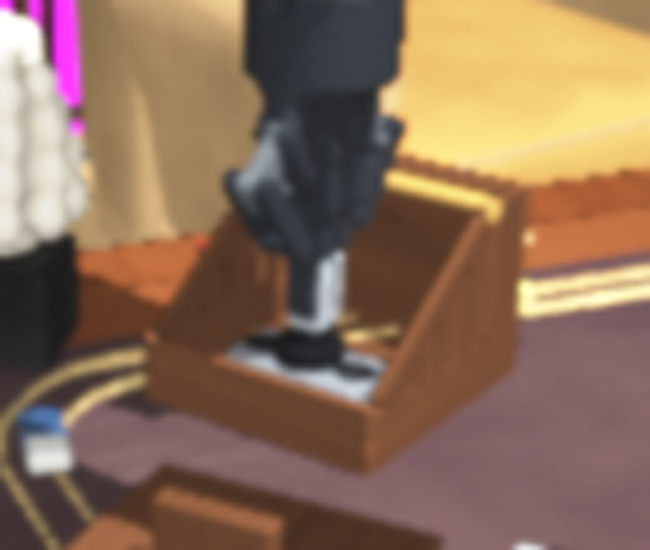

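The tips rest on the button at about (315,330). Contact came at TCP z of about 0.0685, and the force is rising like a spring. I'll continue to the stop.

```bash
python3 - <<'E'
from pr import *
f0=np.array([-.08,-.17,.09]);z=.066
while z>.058:
    z-=.0007; manip.servo_line([*B,z],r2,.03); f=F()-f0
    print(round(z,4),manip.get_position()[2],f,manip.get_time())
    if f[2]>13: break
manip.hold(.2)
c=manip.camera("side");cv2.imwrite("pics/side9.png",cv2.resize(c["image"][140:250,280:410,::-1],None,fx=5,fy=5,interpolation=cv2.INTER_CUBIC))
E
```

```text
0.0653 0.06535864641255475 [ 0.4177 -0.1737  2.8864] 29.325
0.0646 0.06466067105473308 [ 1.0816 -0.7168  3.5037] 29.625
0.0639 0.06392761096978739 [1.2041 0.3965 3.6285] 29.925
0.0632 0.06326970079029856 [ 1.2994 -0.1439  3.6053] 30.225
0.0625 0.06255016980844284 [ 1.6732 -0.0209  4.5999] 30.525
0.0618 0.06203659331914024 [0.7673 0.0546 6.9527] 30.825
0.0611 0.061914621048229965 [-1.019   0.5123 13.6725] 31.125
```

View pics/side9.png

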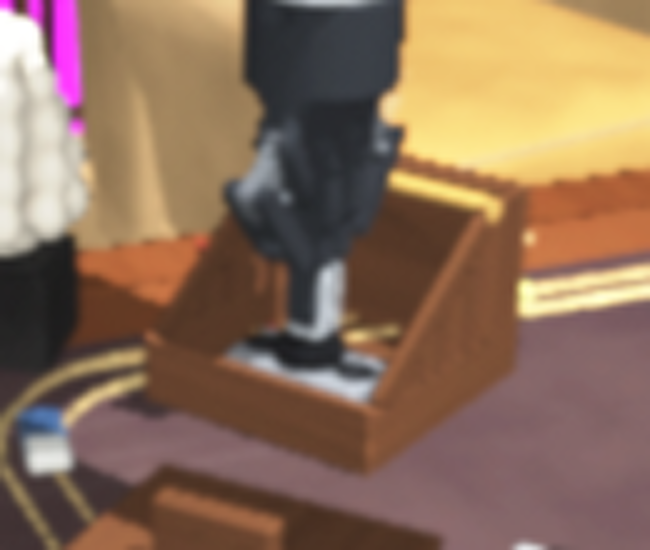

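The button hit a hard stop after about 6 mm of travel, with the spring at about 5 N. That is fully down. I'll retract and check.

```bash
python3 - <<'E'
from pr import *
manip.servo_line([*B,.30],r2,.12)
manip.move_to([.40,-.06,.40],r2)
manip.hold(.4)
print(manip.get_time(),manip.get_contact_force(),manip.get_joint_vel())
for n in("side","top"):
    c=manip.camera(n);cv2.imwrite(f"pics/{n}10.png",c["image"][:,:,::-1])
ux=np.array([np.cos(MY),np.sin(MY),0]);uy=np.array([-ux[1],ux[0],0])
for p in((-135,64,12),(-135,-64,12),(9.5,64,12),(9.5,-64,12)):
    P=MAT+((p[0]+50)*ux+p[1]*uy)/1e3+[0,0,.028+p[2]/1e3]
    print(p,"top",proj("top",P),"side",proj("side",P))
a=cv2.imread("pics/side10.png");b=cv2.imread("pics/side7.png")
cv2.imwrite("pics/z10.png",cv2.resize(a[130:310,240:400],None,fx=3.3,fy=3.3,interpolation=cv2.INTER_CUBIC))
E
```

```text
34.7667 [0.4394 0.1377 0.1276] [ 0.0039 -0.009   0.0008 -0.0011  0.0002 -0.0003]
(-135, 64, 12) top [203.3477 203.7247] side [275.1178 264.8381]
(-135, -64, 12) top [194.6849 272.9879] side [338.6491 285.3475]
(9.5, 64, 12) top [280.7601 211.2372] side [313.0793 231.2976]
(9.5, -64, 12) top [273.4432 280.4415] side [369.6338 246.3087]
```

View pics/z10.png

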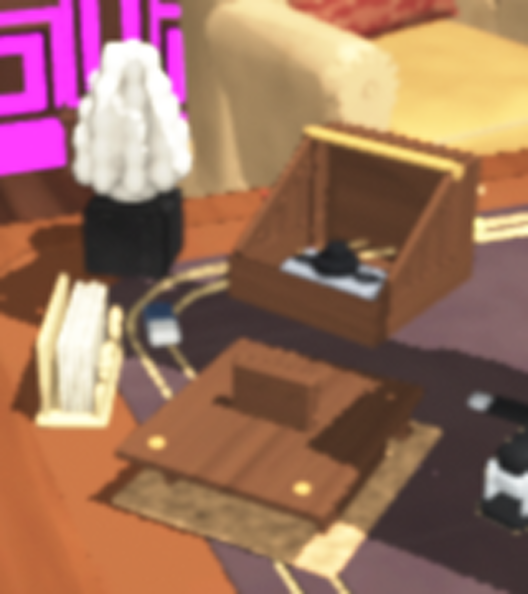

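View pics/top10.png

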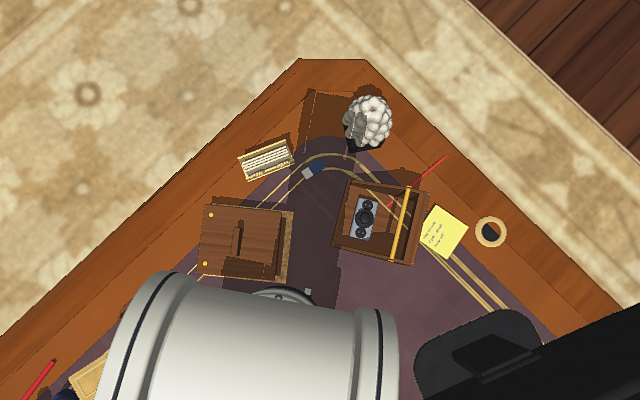

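The cover's corners at about (203,204), (281,211) and (274,281) match the predicted centred placement. The button is out again and the bystanders have not moved, so I'm handing in.

```bash
python3 -c "
from rig import manip
manip.sign_off();print(manip.get_time())"
```

```text
the job is handed in; nothing more can be done
the job is handed in; nothing more can be done
```

I finished the whole sequence and handed the job in at about 35 s. `sign_off` gives no verdict, so the results below come from my own checks.

- **Cover removal:** I gripped the bar and swung the cover about the rail to level; tool force stayed under about 5 N. I lifted it straight off with no sign of catching on the hood.
- **Placing:** I lowered the cover onto the mat in small steps until it touched, then let go. One step overshot and pressed it on with about 10–12 N; I backed off before opening the fingers. In the last pictures its corners lie within about 1–3 px (2–5 mm) of the centred, square and level position.
- **Switch:** I pressed the button once with closed fingers. The spring rose to about 5 N, and the button hit a hard stop after about 6.4 mm. The last pictures show it raised again.
- **Bystanders and arm:** The card holder, finial and eraser show no movement. I did not measure the memory stick; the arm hid much of it in the last top view, but it never touched it as far as I can tell. The arm ended clear of everything.

One disagreement remained throughout: the side camera drew points about 1–3 px (2–5 mm) lower than the top view predicted, roughly its stated calibration error or a little more.

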